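# Press a sweet out of the two-stop counter dispenser

### The arm

A 6-joint arm with a two-finger parallel gripper is mounted at the origin on a cart in front of the work surface, level with it; the furniture and walls round the work are solid. World frame = base frame: x ahead of the robot, y to its left, z up, the work surface at z = 0. Lengths are in mm, angles in rad, forces in N, time in s.
With the tool pointing down it reaches from about 275 to 1000 mm from the base axis. Payload 8.4 kg.
Tool frame: the origin (TCP) lies midway between the tips of the shut fingers; the grasp point (between the pads) lies 19 mm behind it; z points along the fingers, y is the line along which they close (so a half turn about z gives the same grasp; the last joint's range is limited). The gripper opens to 85 mm and grips with 20 to 120 N. Pads are 22 mm wide; open, the fingers measure 114 mm over their backs; the gripper's body (76 mm by 85 mm) begins 54 mm behind the grasp point. The pads swing forward as they close: fully open they stand 13 mm farther back than shut.
Start: joints at [1.277, 0.353, 1.633, -0, 1.155, -0.002], TCP at [179.796, 598.583, 231.281] pointing down, gripper open.
Joint ranges: [-2.63, 2.63], [-0.92, 2.1], [0.06, 2.66], [-1.3, 4.44], [0, 2.69], [-3.02, 3.02]. Speed limits (rad/s): [2.22, 2.22, 2.79, 3.14, 3.14, 3.14].

### API

Orientations are given as [roll, pitch, yaw] about the fixed x, y, z axes, in that order (R = Rz(yaw) Ry(pitch) Rx(roll)).
In Python, from rig import r gives the robot as it stands.
- The arm moves only by the tool servo_tool, never from a script. Its argument "deltas" is a list of rows, each an object of numbers: "x", "y", "z": the shift along the world's x, y, z in mm; "rx", "ry", "rz": the turn, a rotation vector about the world's x, y, z in rad; "gripper": the gripper's target within -1 to 1 (fully open at 1, half-way at 0, shut at -1). A call has 1 to 10 rows; each row is the pose to reach, as a shift and turn from the pose commanded when the call began; what a row does not reach only later rows make up. A row lasts 1/10 s, in which the tool goes at most 50 mm and 8.59 degrees, less where a joint would pass 70% of its speed; a pose out of reach is approached as far as the arm can. A call with a gripper value outside its range is refused whole. The fingers move at their own pace and stop on an object; "newtons" is the grip in N (left out, the last holds). Time passes only in rows, so rows that repeat a pose let the fingers close. It gives the time, the measured TCP pose, the force, the opening and the grip force at its end, in the units of the state.
- r.sense(): the state, without advancing time (a new reading comes with each control period).
- r.grab_frame(name): name is "scene" or "side" or "wrist"; returns the picture (384x512x3 uint8, blue, green, red); there is no depth.
- r.camera_params(name): a dict with "mtx" (3x3 intrinsics, pixels), "eye" and "orientation" of the camera in the world. Camera axes: x right, y down, z forward; pixel columns grow to the right and rows downward; lengths in mm; the calibration is good to about 2 mm. A picture is of the moment at which its call begins: read the wrist's pose just before it. camera_params takes no time and is no camera call; for the wrist camera it gives the pose at the moment of the call.
- r.sign_off(): hands the job in; it is judged then, once.
Trained networks look in the newest picture that a camera, given by its name, has taken for a name from the list of things; names that differ only in an ending like _2 or _b are one class to them, and where a whole thing is asked for, a point or a joint stands for the part that bears it (a point fixed in the world has none). Each returns a list of dicts, best first, with "conf" (0 to 1); they miss things now and then, are a little off and sometimes report something else, mostly with a low value. They report only what shows in the picture. A call takes as long as a camera call. They do not tell look-alikes from the thing itself.
- r.recognise(name, camera): "box" ([left, top, width, height] in pixels, round what is visible of it).
The state is a dict: "clock": time; "qpos": joint angles; "qvel": joint speeds; "joint_efforts": joint torques, N m; "eef_pos": TCP position; "tcp_rot": TCP orientation; "contact_force": force on the tool from outside, world axes, zero at the start; "wrist_torque": the same for the moment, N m; "opening": opening from 0.0 (shut) to 1.0 (fully open); "grasp_force": force on a finger pad.
Only numpy, scipy, OpenCV 4.12 (cv2) and the standard library are available. Lean on these libraries where they do the work, as an engineer would, in place of code of your own. Each camera call takes 0.05 s, during which the arm holds its last target. There are 200 camera calls.

### The job

Get one sweet out of the counter dispenser: lift the grey dust cap off its plunger and stand it upright, fully on the cork coaster. Then press the plunger down through the soft first stop until it is firmly home against the stiffer second stop, hold it there for a moment without forcing it, and let it rise fully again, so that the sweet lies in the dish. Leave the doughnut, the muffin and the cup where they are.

Things in the scene. Friction and masses are not known exactly. Their poses are not given: they have to be found in the camera images.
- dispenser: Sweet dispenser, fixed: steel base 218 x 100 mm, open catch dish in front (-x), white column 70 x 94 mm with a flat deck 150 mm above the counter, clear hopper behind (144 mm high). Origin on the counter, x to the back, z up; the vertical plunger axis is at x = +30 mm, y = 0. A sweet waits behind a shutter in the column and rolls into the dish when the plunger is home at the second stop.
- dish_floor (a point): Centre of the catch dish's floor, 10 mm above the counter; inside 80 x 88 mm, walls 26 mm high above the floor.
- plunger (a joint): Plunger travel (m), 0 = up, at most 0.043, spring return. Free (2-4 N) to a soft first stop at a depth of 6 to 30 mm, set inside and not visible. There the force steps to 5-7 N, then rises slowly to 9-11 N over the next 10 mm, to the stiff second stop: from 11 to 12 N it rises 8 N per mm. Home is 14 to 19 N; over 23 N damages it. The fingertips press on the button.
- plunger_top (a point): Centre of the top of the plunger's round black button (30 mm diameter, 13 mm high, on a 12 mm steel stem); 211 mm above the counter when fully up. Hidden under the cap at first.
- cap_center (a point): Centre, half-way up, of the grey dust cap: tube 46 mm outside diameter, 70 mm high, wall 3 mm, closed at the top, open below, 60 g. It stands loosely on the deck (foot 150 mm above the counter) over the plunger button with 5 mm of play around it; it must rise 65 mm to clear the button. z points up to its closed end.
- coaster: Round cork coaster, 96 mm diameter, 5 mm thick, fixed on the counter to the left or right. Origin at the centre of its underside.
- sweet_center (a point): The white ball-shaped sweet, 20 mm diameter; its centre. It starts behind the shutter inside the dispenser.
- doughnut: Bystander: pink-iced doughnut, 85 mm wide, 30 mm high, lying on the counter. Origin under its centre.
- muffin: Bystander: chocolate muffin, 61 x 57 x 46 mm. Origin under its centre.
- cup: Bystander: handleless patterned cup, 58 mm diameter, 62 mm high. Origin under its centre.
Not all that is in view belongs to the job. What is shaped like the part that bears cap_center but blue or red is not meant. Of the things that look like the coaster, the larger one is meant.

How it is judged:
By the outcome, as a careful person would: the job done as asked, in the order asked, and still so for the second after the job is handed in, with the robot touching nothing.
It also fails if it takes over 70 s, if anything falls off the work surface, if the arm or the gripper's body presses on something with over 40 N, if the wrist force passes 120 N, or if a joint passes its speed limit or range.

## Working session

There is one attempt and no reset: what is moved stays moved. The work goes in short steps, Python scripts to look and compute and a tool call to move; the robot and the scene stay as the last step left them, time stands still between calls to the robot, and variables do not carry over. Pictures are saved under pics/ and viewed, at most 12 in all, crops included, and the job is handed in when it is done.

Besides the shell and the picture viewer there is one more tool, called as name(argument=value, ...) on one line, values as JSON. servo_tool: Moves the arm, as the interface text tells. Its arguments: {"type":"object","properties":{"deltas":{"type":"array","items":{"type":"object","properties":{"x":{"type":"number"},"y":{"type":"number"},"z":{"type":"number"},"rx":{"type":"number"},"ry":{"type":"number"},"rz":{"type":"number"},"gripper":{"type":"number"}}}},"newtons":{"type":"number"}},"required":["deltas"]}

```bash
mkdir -p pics; ls; cat > h.py <<'E'
import numpy as np, cv2
from scipy.spatial.transform import Rotation as R
from rig import r
def rot(o):
    o=np.array(o,float)
    return o if o.shape==(3,3) else R.from_euler('xyz',o).as_matrix()
def ray(p,u,v):
    d=rot(p['orientation'])@np.linalg.inv(p['mtx'])@[u,v,1]
    return np.array(p['eye'],float),d
def atz(p,u,v,z):
    e,d=ray(p,u,v); return e+d*(z-e[2])/d[2]
def proj(p,X):
    c=rot(p['orientation']).T@(np.array(X,float)-p['eye']); q=np.array(p['mtx'])@c; return q[:2]/q[2]
def tri(l):
    A=np.zeros((3,3));b=np.zeros(3)
    for p,u,v in l:
        e,d=ray(p,u,v); d/=np.linalg.norm(d); M=np.eye(3)-np.outer(d,d); A+=M; b+=M@e
    return np.linalg.solve(A,b)
E
python3 - <<'E'
from h import *
ims=[]
for c in ['scene','side']:
    im=r.grab_frame(c); cv2.imwrite(f'pics/{c}0.png',im)
    p=r.camera_params(c); print(c,p)
    for n in ['cap_center','coaster','dispenser','doughnut','muffin','cup']:
        print(n,[(np.round(d['box']).tolist(),round(d['conf'],2)) for d in r.recognise(n,c)])
print(r.sense())
E
```

```text
pics
scene {'mtx': array([[384.71106845,   0.        , 258.06723509],
       [  0.        , 384.71106845, 193.5601689 ],
       [  0.        ,   0.        ,   1.        ]]), 'eye': array([  -6.09898283, -411.82728376,  943.65836552]), 'orientation': array([-2.41972159, -0.01161796, -0.78500774])}
cap_center [([361.0, 235.0, 19.0, 29.0], 0.93), ([332.0, 182.0, 24.0, 30.0], 0.84), ([277.0, 212.0, 21.0, 26.0], 0.7)]
coaster [([197.0, 208.0, 29.0, 25.0], 0.89), ([151.0, 160.0, 21.0, 11.0], 0.49)]
dispenser [([292.0, 194.0, 73.0, 82.0], 0.95)]
doughnut [([315.0, 313.0, 37.0, 34.0], 0.69)]
muffin [([225.0, 229.0, 24.0, 17.0], 0.6)]
cup [([168.0, 169.0, 22.0, 28.0], 0.94)]
side {'mtx': array([[392.87953591,   0.        , 247.58444785],
       [  0.        , 392.87953591, 192.4552751 ],
       [  0.        ,   0.        ,   1.        ]]), 'eye': array([ 597.57040141, 1424.55654686,  753.71420362]), 'orientation': array([-2.00346432e+00, -9.22624842e-04,  3.08128494e+00])}
cap_center [([233.0, 198.0, 11.0, 21.0], 0.76), ([210.0, 153.0, 16.0, 17.0], 0.45)]
coaster [([268.0, 228.0, 29.0, 15.0],
[... 305 characters left out ...]
 'qpos': array([ 1.27658446e+00,  3.52977741e-01,  1.63341958e+00,  1.58158499e-06,
        1.15521233e+00, -2.38940036e-03]), 'qvel': array([ 7.26078415e-04, -9.02225588e-06, -1.99256217e-03,  1.71324433e-03,
        2.30468930e-04, -8.21516932e-04]), 'joint_efforts': array([ 1.09195003e-03, -6.05029392e+01, -3.42395568e+01,  2.30492487e-04,
        7.72007443e-04, -7.04663421e-06]), 'eef_pos': array([179.80096337, 598.56609511, 231.28648613]), 'tcp_rot': array([-3.14157565e+00, -1.48757199e-06,  2.84976955e+00]), 'contact_force': array([ 0.01483363, -0.00893833, -0.07455797]), 'wrist_torque': array([-0.01313168, -0.02641503,  0.05341055]), 'grasp_force': 0.0, 'opening': 1.0043569946860043}
```

```bash
python3 - <<'E'
import cv2,numpy as np
a=cv2.imread('pics/scene0.png')[130:360,130:400]; cv2.imwrite('pics/scene_c.png',cv2.resize(a,None,fx=2.6,fy=2.6,interpolation=cv2.INTER_CUBIC))
a=cv2.imread('pics/side0.png')[130:310,160:340]; cv2.imwrite('pics/side_c.png',cv2.resize(a,None,fx=3.3,fy=3.3,interpolation=cv2.INTER_CUBIC))
E
```

```text
(no output)
```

View pics/scene_c.png

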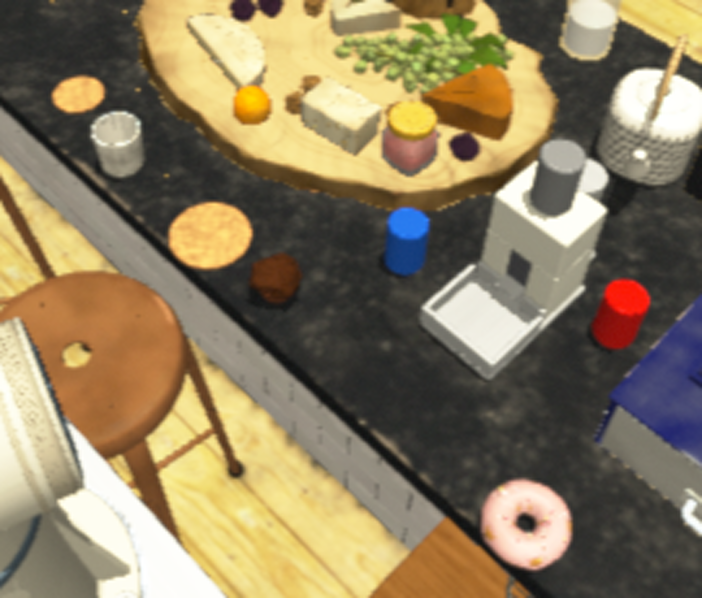

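View pics/side_c.png

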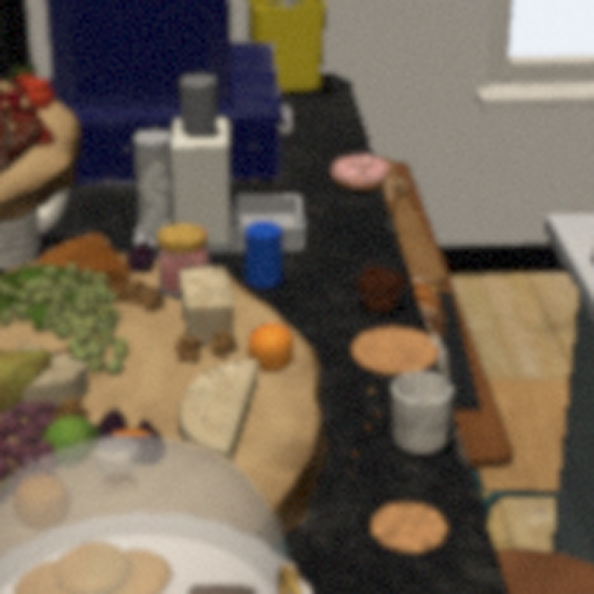

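The scene view shows the grey cap on the column, with its top at about (346,191). The cylinders I must not take are blue at (286,223) and red at (369,251). The large coaster is at (211,221) and the smaller look-alike at (160,166). The side view agrees: cap top at (220,154), large coaster at (280,236), small one at (284,289).

```bash
python3 - <<'E'
from h import *
s=r.camera_params('scene'); d=r.camera_params('side')
print('captop tri',tri([(s,346,190.8),(d,220.3,153.8)]),'z220',atz(s,346,190.8,220),atz(d,220.3,153.8,220))
print('coaster',tri([(s,210.8,220.6),(d,280,236)]),atz(s,210.8,220.6,5),atz(d,280,236,5))
a=[atz(s,130+u/2.6,130+v/2.6,z) for u,v,z in [(488,376,10),(423,310,25),(520,270,150)]]
print('small',atz(s,160,166,5))
# extents of coaster
for im,p,box in [(cv2.imread('pics/scene0.png'),s,(190,200,40,40))]:
    x,y,w,h=box; c=im[y:y+h,x:x+w].astype(int); m=((c[...,2]-c[...,0]>50)&(c[...,2]>150)).astype(np.uint8)
    n,l,st,ce=cv2.connectedComponentsWithStats(m); i=1+np.argmax(st[1:,4]); print(st[i],ce[i]+[x,y], atz(p,*(ce[i]+[x,y]),5))
    print('w',atz(p,x+st[i][0],y+ce[i][1],5),atz(p,x+st[i][0]+st[i][2],y+ce[i][1],5))
# dish corners (crop px), rim height 36
for u,v in [(423,310),(488,370),(583,290)]: print('rim',atz(s,130+u/2.6,130+v/2.6,20))
# deck corners z=150
for u,v in [(498,192),(553,238),(606,210)]: print('deck',atz(s,130+u/2.6,130+v/2.6,150))
for n,u,v,z in [('blue',407,240,35),('red',620,314,35),('doughnut',526,522,20),('muffin',275,278,25),('cup',118,145,31),('jar',410,140,40)]: print(n,atz(s,130+u/2.6,130+v/2.6,z))
E
```

```text
captop tri [ 616.59495029 -115.92926192  219.32527656] z220 [ 615.84819171 -116.21086305  220.        ] [ 616.67462182 -114.22990339  220.        ]
coaster [404.15893305 189.58418827   3.20386606] [404.71328863 188.25405703   5.        ] [403.48892398 193.39085592   5.        ]
small [433.28331747 491.88879047   5.        ]
[  5   8  32  25 641] [210.38689548 220.0624025 ] [405.15217647 190.71497092   5.        ]
w [371.63314083 223.61767424   5.        ] [441.38628513 155.14711807   5.        ]
rim [497.66448428 -62.03348587  20.        ]
rim [ 490.62428415 -159.02882155   20.        ]
rim [ 644.40473384 -169.55973049   20.        ]
deck [590.37994108 -69.70133241 150.        ]
deck [ 582.79061111 -145.82875984  150.        ]
deck [ 650.58088814 -162.20463001  150.        ]
blue [546.97024887   7.66296734  35.        ]
red [ 636.74574238 -219.77343519   35.        ]
doughnut [ 390.47713655 -286.43323569   20.        ]
muffin [408.96605449  79.7032039   25.        ]
cup [403.37748882 358.18535602  31.        ]
jar [660.86513265 106.47379939  40.        ]
```

servo_tool(deltas=[{"x": 5, "y": -10, "z": 20, "rz": -0.1, "gripper": 1}, {"x": 20, "y": -35, "z": 50, "rz": -0.22, "gripper": 1}, {"x": 42, "y": -70, "z": 80, "rz": -0.35, "gripper": 1}, {"x": 65, "y": -107, "z": 100, "rz": -0.48, "gripper": 1}, {"x": 88, "y": -144, "z": 110, "rz": -0.6, "gripper": 1}, {"x": 112, "y": -184, "z": 110, "rz": -0.72, "gripper": 1}, {"x": 137, "y": -224, "z": 110, "rz": -0.84, "gripper": 1}, {"x": 162, "y": -264, "z": 110, "rz": -0.96, "gripper": 1}, {"x": 187, "y": -304, "z": 110, "rz": -1.08, "gripper": 1}, {"x": 212, "y": -344, "z": 110, "rz": -1.15, "gripper": 1}])

```text
invalid input
```

servo_tool(deltas=[{"x": 25, "y": -40}, {"x": 50, "y": -80}, {"x": 75, "y": -120}, {"x": 100, "y": -160}, {"x": 125, "y": -200}, {"x": 150, "y": -240}, {"x": 175, "y": -280}, {"x": 200, "y": -320}, {"x": 218, "y": -355}, {"x": 223, "y": -365}])

```text
invalid input
```

```bash
python3 - <<'E'
from h import *
s=r.sense(); print(s['clock'],s['eef_pos'],s['tcp_rot'],s['contact_force'],s['qpos'])
p=r.camera_params('wrist'); im=r.grab_frame('wrist'); cv2.imwrite('pics/w1.png',im)
print(p, proj(p,[616,-115,220]))
print([(np.round(d['box']).tolist(),round(d['conf'],2)) for d in r.recognise('cap_center','wrist')])
E
```

```text
0.7 [179.80096337 598.56609511 231.28648613] [-3.14157565e+00 -1.48757199e-06  2.84976955e+00] [ 0.01483363 -0.00893833 -0.07455797] [ 1.27658446e+00  3.52977741e-01  1.63341958e+00  1.58158499e-06
  1.15521233e+00 -2.38940036e-03]
{'mtx': array([[337.38110767,   0.        , 255.19663854],
       [  0.        , 337.38110767, 186.89784367],
       [  0.        ,   0.        ,   1.        ]]), 'eye': array([109.776764  , 619.48216955, 374.97145486]), 'orientation': array([ 2.84728707e+00, -2.82605186e-04,  1.27927802e+00])} [-282.6699679   785.56711894]
[]
```

View pics/w1.png

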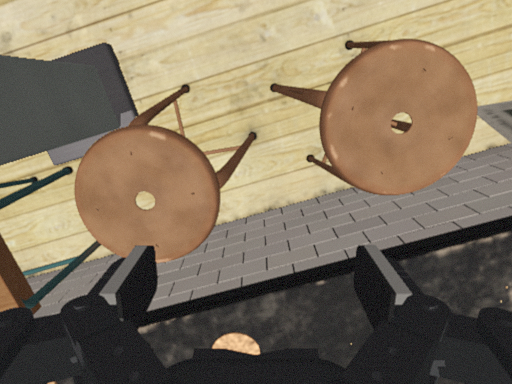

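The wrist view shows only the stools and the counter edge, because the arm did not move. Both calls were refused, so I'll try a full-key row.

servo_tool(deltas=[{"x": 5, "y": -10, "z": 20, "rx": 0, "ry": 0, "rz": -0.1, "gripper": 1}], newtons=30)

```text
clock: 0.9
eef_pos: [184.0, 587.8, 249.0]
tcp_rot: [-3.137, 0.0, 2.75]
contact_force: [1.3, 0.3, 0.0]
opening: 0.998
grasp_force: 0.0
```

servo_tool(deltas=[{"x": 22, "y": -37, "z": 30, "rz": -0.13, "gripper": 1}, {"x": 44, "y": -73, "z": 60, "rz": -0.26, "gripper": 1}, {"x": 67, "y": -110, "z": 80, "rz": -0.39, "gripper": 1}, {"x": 91, "y": -150, "z": 90, "rz": -0.52, "gripper": 1}, {"x": 116, "y": -190, "z": 90, "rz": -0.65, "gripper": 1}, {"x": 141, "y": -230, "z": 90, "rz": -0.78, "gripper": 1}, {"x": 166, "y": -270, "z": 90, "rz": -0.91, "gripper": 1}, {"x": 191, "y": -310, "z": 90, "rz": -1.04, "gripper": 1}, {"x": 216, "y": -350, "z": 90, "rz": -1.05, "gripper": 1}], newtons=30)

```text
invalid input
```

servo_tool(deltas=[{"x": 22, "y": -37, "z": 30, "rx": 0, "ry": 0, "rz": -0.13, "gripper": 1}, {"x": 44, "y": -73, "z": 60, "rx": 0, "ry": 0, "rz": -0.26, "gripper": 1}, {"x": 67, "y": -110, "z": 80, "rx": 0, "ry": 0, "rz": -0.39, "gripper": 1}, {"x": 91, "y": -150, "z": 90, "rx": 0, "ry": 0, "rz": -0.52, "gripper": 1}, {"x": 116, "y": -190, "z": 90, "rx": 0, "ry": 0, "rz": -0.65, "gripper": 1}, {"x": 141, "y": -230, "z": 90, "rx": 0, "ry": 0, "rz": -0.78, "gripper": 1}, {"x": 166, "y": -270, "z": 90, "rx": 0, "ry": 0, "rz": -0.91, "gripper": 1}, {"x": 191, "y": -310, "z": 90, "rx": 0, "ry": 0, "rz": -1.04, "gripper": 1}, {"x": 216, "y": -350, "z": 90, "rx": 0, "ry": 0, "rz": -1.05, "gripper": 1}], newtons=30)

```text
clock: 1.8
eef_pos: [401.5, 236.9, 341.6]
tcp_rot: [3.141, -0.0, 1.695]
contact_force: [0.2, 0.9, -0.5]
opening: 1.001
grasp_force: 0.0
```

servo_tool(deltas=[{"x": 24, "y": -40, "z": 0, "rx": 0, "ry": 0, "rz": 0, "gripper": 1}, {"x": 48, "y": -80, "z": 0, "rx": 0, "ry": 0, "rz": 0, "gripper": 1}, {"x": 72, "y": -120, "z": 0, "rx": 0, "ry": 0, "rz": 0, "gripper": 1}, {"x": 96, "y": -160, "z": 0, "rx": 0, "ry": 0, "rz": 0, "gripper": 1}, {"x": 120, "y": -200, "z": 0, "rx": 0, "ry": 0, "rz": 0, "gripper": 1}, {"x": 144, "y": -240, "z": 0, "rx": 0, "ry": 0, "rz": 0, "gripper": 1}, {"x": 168, "y": -280, "z": 0, "rx": 0, "ry": 0, "rz": 0, "gripper": 1}, {"x": 192, "y": -320, "z": 0, "rx": 0, "ry": 0, "rz": 0, "gripper": 1}, {"x": 207, "y": -345, "z": 0, "rx": 0, "ry": 0, "rz": 0, "gripper": 1}, {"x": 212, "y": -352, "z": 0, "rx": 0, "ry": 0, "rz": 0, "gripper": 1}], newtons=30)

```text
clock: 2.8
eef_pos: [613.8, -116.2, 340.7]
tcp_rot: [-3.141, 0.001, 1.697]
contact_force: [-0.3, 0.2, -0.2]
opening: 1.002
grasp_force: 0.0
```

```bash
python3 - <<'E'
from h import *
p=r.camera_params('wrist'); s=r.sense(); im=r.grab_frame('wrist'); cv2.imwrite('pics/w2.png',im)
print(s['clock'],s['eef_pos'],s['tcp_rot'],s['contact_force'],s['qpos'])
print(p['eye'],proj(p,[616,-115,220]))
print([(np.round(d['box']).tolist(),round(d['conf'],2)) for d in r.recognise('cap_center','wrist')])
E
```

```text
2.8 [ 613.76576519 -116.17820482  340.74878424] [-3.14133367e+00  5.32539812e-04  1.69731337e+00] [-0.30665191  0.21018251 -0.17187962] [-1.89153666e-01  2.71967276e-01  1.50355800e+00 -5.99131657e-04
  1.36614827e+00 -3.15548861e-01]
[605.13296825 -43.24068972 484.38049053] [257.17752088 177.97954041]
[([235.0, 138.0, 56.0, 65.0], 0.94), ([244.0, 201.0, 39.0, 40.0], 0.75), ([190.0, 10.0, 44.0, 45.0], 0.57)]
```

View pics/w2.png

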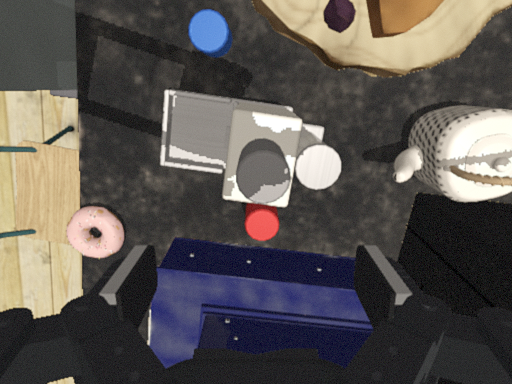

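The wrist view shows the grey cap at about (264,170), standing on the white column. The red cylinder is at (262,222) and the blue one at (210,32), so the cap choice is right. I'll fit its position next.

```bash
python3 - <<'E'
from h import *
from scipy.optimize import minimize
p=r.camera_params('wrist')
t=np.linspace(0,2*np.pi,60)
def sil(x,y):
    P=np.array([proj(p,[x+23*np.cos(a),y+23*np.sin(a),z]) for z in (150,220) for a in t]); return P
for xy in [(616,-115)]:
    P=sil(*xy); print('top',P[60:].min(0),P[60:].max(0),'foot',P[:60].min(0),P[:60].max(0))
im=cv2.imread('pics/w2.png'); c=im[130:215,225:305].copy()
cv2.imwrite('pics/w2c.png',cv2.resize(c,None,fx=6,fy=6,interpolation=cv2.INTER_CUBIC))
# fit box of silhouette to detected box
b=np.array([235,138,291,203])
f=lambda v:np.sum((np.r_[sil(*v).min(0),sil(*v).max(0)]-b)**2)
o=minimize(f,[616,-115],method='Nelder-Mead'); P=sil(*o.x); print(o.x,o.fun,P.min(0),P.max(0))
E
```

```text
top [229.72420832 152.80406848] [286.15198829 207.17719777] foot [234.71896401 139.2437359 ] [280.08757134 183.67697512]
[ 619.74235916 -111.89823007] 3.5958929323473767 [234.70894198 136.62554801] [291.29104234 204.2399009 ]
```

View pics/w2c.png

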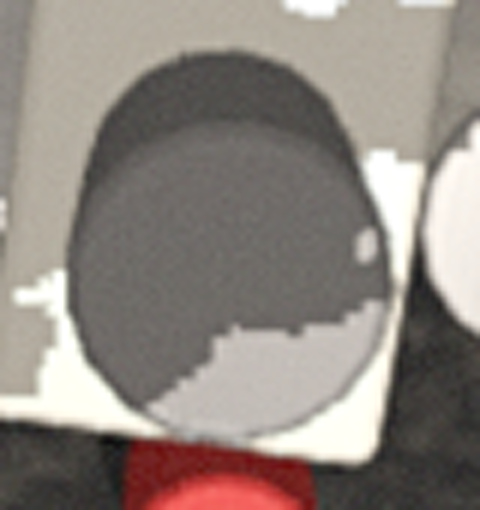

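servo_tool(deltas=[{"x": 5, "y": 3, "z": -25, "rx": 0, "ry": 0, "rz": 0, "gripper": 1}, {"x": 5, "y": 3, "z": -60, "rx": 0, "ry": 0, "rz": 0, "gripper": 1}, {"x": 5, "y": 3, "z": -95, "rx": 0, "ry": 0, "rz": 0, "gripper": 1}, {"x": 5, "y": 3, "z": -125, "rx": 0, "ry": 0, "rz": 0, "gripper": 1}, {"x": 5, "y": 3, "z": -150, "rx": 0, "ry": 0, "rz": 0, "gripper": 1}, {"x": 5, "y": 3, "z": -163, "rx": 0, "ry": 0, "rz": 0, "gripper": 1}, {"x": 5, "y": 3, "z": -163, "rx": 0, "ry": 0, "rz": 0, "gripper": 1}], newtons=20)

```text
clock: 3.6
eef_pos: [616.4, -109.1, 176.9]
tcp_rot: [-3.139, -0.001, 1.701]
contact_force: [0.3, -0.3, -0.4]
opening: 1.001
grasp_force: 0.0
```

servo_tool(deltas=[{"x": 0, "y": 0, "z": 0, "rx": 0, "ry": 0, "rz": 0, "gripper": 0.5}, {"x": 0, "y": 0, "z": 0, "rx": 0, "ry": 0, "rz": 0, "gripper": 0.3}, {"x": 0, "y": 0, "z": 0, "rx": 0, "ry": 0, "rz": 0, "gripper": 0.1}, {"x": 0, "y": 0, "z": 0, "rx": 0, "ry": 0, "rz": 0, "gripper": -0.1}, {"x": 0, "y": 0, "z": 0, "rx": 0, "ry": 0, "rz": 0, "gripper": -0.3}, {"x": 0, "y": 0, "z": 0, "rx": 0, "ry": 0, "rz": 0, "gripper": -0.5}, {"x": 0, "y": 0, "z": 0, "rx": 0, "ry": 0, "rz": 0, "gripper": -0.5}, {"x": 0, "y": 0, "z": 0, "rx": 0, "ry": 0, "rz": 0, "gripper": -0.5}], newtons=20)

```text
clock: 4.4
eef_pos: [618.7, -110.5, 179.6]
tcp_rot: [3.139, 0.001, 1.7]
contact_force: [-0.5, 1.0, 7.6]
opening: 0.521
grasp_force: 20.0
```

servo_tool(deltas=[{"x": 0, "y": 0, "z": 3, "rx": 0, "ry": 0, "rz": 0, "gripper": -0.5}, {"x": 0, "y": 0, "z": 10, "rx": 0, "ry": 0, "rz": 0, "gripper": -0.5}, {"x": 0, "y": 0, "z": 20, "rx": 0, "ry": 0, "rz": 0, "gripper": -0.5}, {"x": 0, "y": 0, "z": 35, "rx": 0, "ry": 0, "rz": 0, "gripper": -0.5}, {"x": 0, "y": 0, "z": 50, "rx": 0, "ry": 0, "rz": 0, "gripper": -0.5}, {"x": 0, "y": 0, "z": 65, "rx": 0, "ry": 0, "rz": 0, "gripper": -0.5}, {"x": 0, "y": 0, "z": 80, "rx": 0, "ry": 0, "rz": 0, "gripper": -0.5}, {"x": 0, "y": 0, "z": 95, "rx": 0, "ry": 0, "rz": 0, "gripper": -0.5}, {"x": 0, "y": 0, "z": 100, "rx": 0, "ry": 0, "rz": 0, "gripper": -0.5}, {"x": 0, "y": 0, "z": 100, "rx": 0, "ry": 0, "rz": 0, "gripper": -0.5}], newtons=25)

```text
clock: 5.4
eef_pos: [618.2, -110.5, 279.3]
tcp_rot: [3.14, 0.0, 1.7]
contact_force: [-0.7, -0.3, -1.6]
opening: 0.517
grasp_force: 25.6
```

```bash
python3 - <<'E'
from h import *
s=r.sense(); print(s['clock'],s['eef_pos'],s['tcp_rot'],s['contact_force'],s['grasp_force'],s['opening'])
a=r.grab_frame('scene')[140:250,290:400]; b=r.grab_frame('side')[110:220,170:280]
cv2.imwrite('pics/lift.png',cv2.resize(np.hstack([a,b]),None,fx=3.6,fy=3.6,interpolation=cv2.INTER_CUBIC))
for c in ['scene','side']: print([(np.round(d['box']).tolist(),round(d['conf'],2)) for d in r.recognise('cap_center',c)])
E
```

```text
5.4 [ 618.21485095 -110.49502794  279.34612739] [3.14007173e+00 4.94678477e-04 1.69982081e+00] [-0.70483657 -0.33290359 -1.6058645 ] 25.634972618718166 0.5172809353614732
[([342.0, 157.0, 25.0, 30.0], 0.87), ([280.0, 213.0, 18.0, 23.0], 0.8), ([360.0, 236.0, 20.0, 28.0], 0.71)]
[([232.0, 196.0, 14.0, 20.0], 0.74), ([214.0, 131.0, 12.0, 18.0], 0.51)]
```

View pics/lift.png

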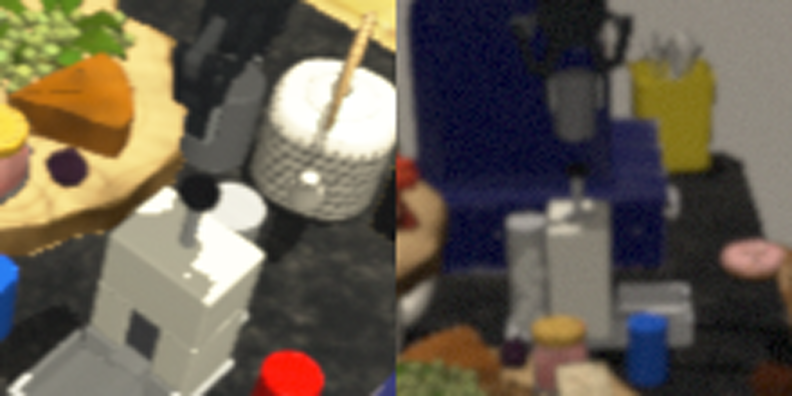

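Cap is held upright and clear. The bare button shows at scene (345,194) and side (220,157). Next I carry the cap to the coaster.

servo_tool(deltas=[{"x": -8, "y": 11, "z": 0, "rx": 0, "ry": 0, "rz": 0, "gripper": -0.5}, {"x": -28, "y": 40, "z": 0, "rx": 0, "ry": 0, "rz": 0, "gripper": -0.5}, {"x": -53, "y": 75, "z": 0, "rx": 0, "ry": 0, "rz": 0, "gripper": -0.5}, {"x": -80, "y": 113, "z": 0, "rx": 0, "ry": 0, "rz": 0, "gripper": -0.5}, {"x": -107, "y": 151, "z": 0, "rx": 0, "ry": 0, "rz": 0, "gripper": -0.5}, {"x": -134, "y": 189, "z": 0, "rx": 0, "ry": 0, "rz": 0, "gripper": -0.5}, {"x": -161, "y": 227, "z": 0, "rx": 0, "ry": 0, "rz": 0, "gripper": -0.5}, {"x": -186, "y": 262, "z": 0, "rx": 0, "ry": 0, "rz": 0, "gripper": -0.5}, {"x": -206, "y": 290, "z": 0, "rx": 0, "ry": 0, "rz": 0, "gripper": -0.5}, {"x": -214, "y": 301, "z": 0, "rx": 0, "ry": 0, "rz": 0, "gripper": -0.5}], newtons=25)

```text
clock: 6.6
eef_pos: [401.1, 192.5, 278.0]
tcp_rot: [-3.141, -0.001, 1.702]
contact_force: [-0.2, -0.2, -0.4]
opening: 0.515
grasp_force: 25.7
```

servo_tool(deltas=[{"x": 0, "y": 0, "z": -15, "rx": 0, "ry": 0, "rz": 0, "gripper": -0.5}, {"x": 0, "y": 0, "z": -40, "rx": 0, "ry": 0, "rz": 0, "gripper": -0.5}, {"x": 0, "y": 0, "z": -70, "rx": 0, "ry": 0, "rz": 0, "gripper": -0.5}, {"x": 0, "y": 0, "z": -100, "rx": 0, "ry": 0, "rz": 0, "gripper": -0.5}, {"x": 0, "y": 0, "z": -125, "rx": 0, "ry": 0, "rz": 0, "gripper": -0.5}, {"x": 0, "y": 0, "z": -140, "rx": 0, "ry": 0, "rz": 0, "gripper": -0.5}, {"x": 0, "y": 0, "z": -145, "rx": 0, "ry": 0, "rz": 0, "gripper": -0.5}, {"x": 0, "y": 0, "z": -145, "rx": 0, "ry": 0, "rz": 0, "gripper": -0.5}], newtons=25)

```text
clock: 7.4
eef_pos: [403.4, 190.2, 132.8]
tcp_rot: [-3.14, 0.001, 1.7]
contact_force: [-0.2, 0.4, -0.6]
opening: 0.52
grasp_force: 25.7
```

```bash
python3 - <<'E'
from h import *
sc=r.camera_params('scene'); sd=r.camera_params('side')
print('button',atz(sc,345.3,193.6,208),atz(sd,220.3,157.2,208),tri([(sc,345.3,193.6),(sd,220.3,157.2)]))
p=r.camera_params('wrist'); s=r.sense(); im=r.grab_frame('wrist'); cv2.imwrite('pics/w3.png',im)
print(s['clock'],s['eef_pos'],s['tcp_rot'],s['contact_force'],s['opening'],s['grasp_force'])
e=s['eef_pos']; print('proj coaster',proj(p,[404.5,190.5,5]))
c=im.astype(int); m=((c[...,2]-c[...,0]>50)&(c[...,2]>150)).astype(np.uint8)
n,l,st,ce=cv2.connectedComponentsWithStats(m)
for i in range(1,n):
    if st[i][4]>300: print(st[i],ce[i])
print([(np.round(d['box']).tolist(),round(d['conf'],2)) for d in r.recognise('coaster','wrist')])
# overlay: expected coaster outline
for a in np.linspace(0,6.28,60):
    q=proj(p,[404.5+48*np.cos(a),190.5+48*np.sin(a),5]); cv2.circle(im,tuple(int(v) for v in np.round(q)),1,(255,0,255),-1)
cv2.imwrite('pics/w3o.png',im)
E
```

```text
button [ 617.0537427 -115.8242532  208.       ] [ 616.9914922  -106.39349872  208.        ] [ 617.85271813 -114.89451649  205.60121797]
7.4 [403.3774228  190.23204216 132.81470774] [-3.14019729e+00  5.41176204e-04  1.69969540e+00] [-0.24612192  0.37974904 -0.64202054] 0.5198780093736926 25.72831558485632
proj coaster [255.84863313 176.63648154]
[   0    0   27  127 2933] [11.26423457 64.99454483]
[   34     0   187   120 18281] [129.83201138  53.36004595]
[  396     0   116   335 26474] [460.59023948 153.61584951]
[   47   119   269   201 13935] [202.98887693 198.13204162]
[108 353  28  31 464] [125.24568966 371.69827586]
[([204.0, 116.0, 111.0, 102.0], 0.57)]
```

View pics/w3o.png

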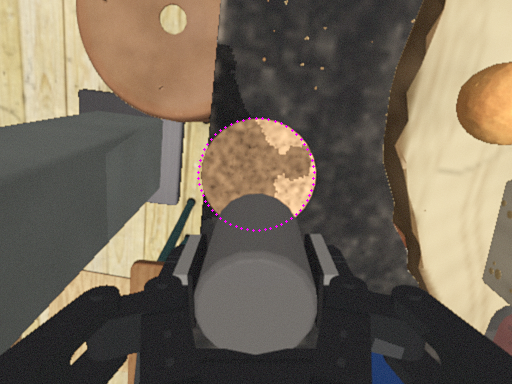

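The wrist view shows the predicted outline (magenta, centre about (256,175)) lying exactly on the coaster, with the cap hanging above it. Lowering now.

servo_tool(deltas=[{"x": 1, "y": 0, "z": -15, "rx": 0, "ry": 0, "rz": 0, "gripper": -0.5}, {"x": 1, "y": 0, "z": -35, "rx": 0, "ry": 0, "rz": 0, "gripper": -0.5}, {"x": 1, "y": 0, "z": -55, "rx": 0, "ry": 0, "rz": 0, "gripper": -0.5}, {"x": 1, "y": 0, "z": -72, "rx": 0, "ry": 0, "rz": 0, "gripper": -0.5}, {"x": 1, "y": 0, "z": -84, "rx": 0, "ry": 0, "rz": 0, "gripper": -0.5}, {"x": 1, "y": 0, "z": -90, "rx": 0, "ry": 0, "rz": 0, "gripper": -0.5}, {"x": 1, "y": 0, "z": -92, "rx": 0, "ry": 0, "rz": 0, "gripper": -0.5}, {"x": 1, "y": 0, "z": -93, "rx": 0, "ry": 0, "rz": 0, "gripper": -0.5}], newtons=25)

```text
clock: 8.3
eef_pos: [405.2, 190.8, 40.7]
tcp_rot: [3.141, -0.0, 1.7]
contact_force: [-0.0, 0.8, -1.3]
opening: 0.518
grasp_force: 25.7
```

servo_tool(deltas=[{"x": 0, "y": 0, "z": -1, "rx": 0, "ry": 0, "rz": 0, "gripper": -0.5}, {"x": 0, "y": 0, "z": -2, "rx": 0, "ry": 0, "rz": 0, "gripper": -0.5}, {"x": 0, "y": 0, "z": -3, "rx": 0, "ry": 0, "rz": 0, "gripper": -0.5}, {"x": 0, "y": 0, "z": -3, "rx": 0, "ry": 0, "rz": 0, "gripper": -0.5}], newtons=25)

```text
clock: 8.7
eef_pos: [404.8, 190.6, 37.4]
tcp_rot: [3.141, -0.0, 1.7]
contact_force: [0.4, 0.0, -1.2]
opening: 0.521
grasp_force: 25.7
```

servo_tool(deltas=[{"x": 0, "y": 0, "z": -1, "rx": 0, "ry": 0, "rz": 0, "gripper": -0.5}, {"x": 0, "y": 0, "z": -1.5, "rx": 0, "ry": 0, "rz": 0, "gripper": -0.5}, {"x": 0, "y": 0, "z": -2, "rx": 0, "ry": 0, "rz": 0, "gripper": -0.5}, {"x": 0, "y": 0, "z": -2, "rx": 0, "ry": 0, "rz": 0, "gripper": -0.5}], newtons=25)

```text
clock: 9.1
eef_pos: [404.7, 190.5, 35.2]
tcp_rot: [-3.141, 0.0, 1.7]
contact_force: [-0.1, 0.4, -0.9]
opening: 0.519
grasp_force: 25.7
```

servo_tool(deltas=[{"x": 0, "y": 0, "z": -0.5, "rx": 0, "ry": 0, "rz": 0, "gripper": -0.5}, {"x": 0, "y": 0, "z": -1, "rx": 0, "ry": 0, "rz": 0, "gripper": -0.5}, {"x": 0, "y": 0, "z": -1, "rx": 0, "ry": 0, "rz": 0, "gripper": -0.5}], newtons=25)

```text
clock: 9.4
eef_pos: [404.9, 190.6, 34.6]
tcp_rot: [3.141, -0.0, 1.7]
contact_force: [-0.6, -1.0, 5.7]
opening: 0.523
grasp_force: 25.7
```

servo_tool(deltas=[{"x": 0, "y": 0, "z": 0, "rx": 0, "ry": 0, "rz": 0, "gripper": 0.2}, {"x": 0, "y": 0, "z": 0, "rx": 0, "ry": 0, "rz": 0, "gripper": 0.6}, {"x": 0, "y": 0, "z": 0, "rx": 0, "ry": 0, "rz": 0, "gripper": 1}, {"x": 0, "y": 0, "z": 0, "rx": 0, "ry": 0, "rz": 0, "gripper": 1}, {"x": 0, "y": 0, "z": 0, "rx": 0, "ry": 0, "rz": 0, "gripper": 1}, {"x": 0, "y": 0, "z": 0, "rx": 0, "ry": 0, "rz": 0, "gripper": 1}], newtons=25)

```text
clock: 10.0
eef_pos: [404.8, 190.6, 34.2]
tcp_rot: [-3.141, 0.0, 1.7]
contact_force: [0.6, 0.1, -0.3]
opening: 1.001
grasp_force: 0.0
```

servo_tool(deltas=[{"x": 0, "y": 0, "z": 10, "rx": 0, "ry": 0, "rz": 0, "gripper": 1}, {"x": 0, "y": 0, "z": 35, "rx": 0, "ry": 0, "rz": 0, "gripper": 1}, {"x": 0, "y": 0, "z": 70, "rx": 0, "ry": 0, "rz": 0, "gripper": 1}, {"x": 0, "y": 0, "z": 110, "rx": 0, "ry": 0, "rz": 0, "gripper": 1}, {"x": 0, "y": 0, "z": 155, "rx": 0, "ry": 0, "rz": 0, "gripper": 1}, {"x": 0, "y": 0, "z": 200, "rx": 0, "ry": 0, "rz": 0, "gripper": 1}, {"x": 0, "y": 0, "z": 240, "rx": 0, "ry": 0, "rz": 0, "gripper": 1}, {"x": 0, "y": 0, "z": 260, "rx": 0, "ry": 0, "rz": 0, "gripper": 1}], newtons=25)

```text
clock: 10.8
eef_pos: [405.6, 191.0, 298.8]
tcp_rot: [3.136, -0.002, 1.7]
contact_force: [0.5, 0.4, 0.1]
opening: 0.999
grasp_force: 0.0
```

```bash
python3 - <<'E'
from h import *
s=r.sense(); print(s['clock'],s['eef_pos'],s['tcp_rot'],s['contact_force'],s['opening'])
p=r.camera_params('wrist'); im=r.grab_frame('wrist')
print([(np.round(d['box']).tolist(),round(d['conf'],2)) for d in r.recognise('cap_center','wrist')])
P=np.array([proj(p,[405+23*np.cos(a),190+23*np.sin(a),z]) for z in (5,75) for a in np.linspace(0,6.28,40)]); print(P.min(0),np.ptp(P,0))
a=im[60:300,120:400]; b=r.grab_frame('scene')[170:260,160:260]
cv2.imwrite('pics/placed.png',np.hstack([cv2.resize(a,(420,360)),cv2.resize(b,(380,360),interpolation=cv2.INTER_CUBIC)]))
E
```

```text
10.8 [405.63665174 190.98098293 298.84607068] [ 3.13633407e+00 -1.66304414e-03  1.69983949e+00] [0.53224911 0.38547591 0.13818651] 0.9990293113697077
[([235.0, 136.0, 37.0, 43.0], 0.66)]
[231.90338414 126.94330537] [41.56242157 48.46742757]
```

View pics/placed.png

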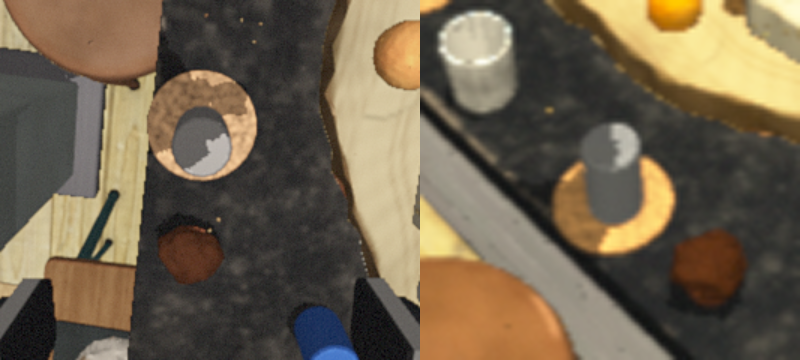

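The pictures show the cap upright, well inside the coaster: wrist crop (202,140), scene crop (612,175). Next I go over the button with the fingers shut.

servo_tool(deltas=[{"x": 10, "y": -15, "z": 5, "rx": 0, "ry": 0, "rz": 0, "gripper": -1}, {"x": 33, "y": -48, "z": 10, "rx": 0, "ry": 0, "rz": 0, "gripper": -1}, {"x": 58, "y": -83, "z": 20, "rx": 0, "ry": 0, "rz": 0, "gripper": -1}, {"x": 83, "y": -119, "z": 20, "rx": 0, "ry": 0, "rz": 0, "gripper": -1}, {"x": 108, "y": -155, "z": 20, "rx": 0, "ry": 0, "rz": 0, "gripper": -1}, {"x": 133, "y": -191, "z": 20, "rx": 0, "ry": 0, "rz": 0, "gripper": -1}, {"x": 158, "y": -227, "z": 20, "rx": 0, "ry": 0, "rz": 0, "gripper": -1}, {"x": 183, "y": -263, "z": 20, "rx": 0, "ry": 0, "rz": 0, "gripper": -1}, {"x": 203, "y": -292, "z": 20, "rx": 0, "ry": 0, "rz": 0, "gripper": -1}, {"x": 212, "y": -305, "z": 20, "rx": 0, "ry": 0, "rz": 0, "gripper": -1}], newtons=25)

```text
clock: 11.95
eef_pos: [617.1, -116.8, 312.1]
tcp_rot: [-3.139, -0.0, 1.698]
contact_force: [0.2, 0.8, -0.2]
opening: 0.0
grasp_force: 0.0
```

```bash
python3 - <<'E'
from h import *
p=r.camera_params('wrist'); s=r.sense(); im=r.grab_frame('wrist')
print(s['clock'],s['eef_pos'],s['tcp_rot'],s['contact_force'],s['opening'])
q=proj(p,[617.5,-114.5,211]); print('pred',q)
x0,y0=int(q[0])-50,int(q[1])-50
c=im[y0:y0+100,x0:x0+100]; g=c.max(2)
m=(g<55).astype(np.uint8); n,l,st,ce=cv2.connectedComponentsWithStats(m)
for i in range(1,n):
    if st[i][4]>100: print(st[i],ce[i]+[x0,y0],atz(p,*(ce[i]+[x0,y0]),208))
cv2.imwrite('pics/btn.png',cv2.resize(c,None,fx=5,fy=5,interpolation=cv2.INTER_CUBIC)); print(x0,y0)
P=np.array([proj(p,[617.5+15*np.cos(a),-114.5+15*np.sin(a),211]) for a in np.linspace(0,6.28,40)]); print(P.min(0)-[x0,y0],P.max(0)-[x0,y0])
E
```

```text
11.95 [ 617.13347145 -116.81086114  312.09464449] [-3.13887017e+00 -4.08418768e-04  1.69786278e+00] [ 0.19534795  0.81295405 -0.19385252] 0.00031714918576005666
pred [255.43844834 183.25569954]
[  35   31   37   38 1035] [257.84637681 181.82318841] [ 619.28549443 -113.9998669   208.        ]
[ 72  45  28  55 409] [292.21515892 213.86552567] [ 649.46237263 -136.52177414  208.        ]
[  0  49  39  51 708] [219.40819209 212.9420904 ] [ 592.61938655 -143.06589122  208.        ]
205 133
[30.59162642 30.90747286] [70.2974194  69.00583077]
```

View pics/btn.png

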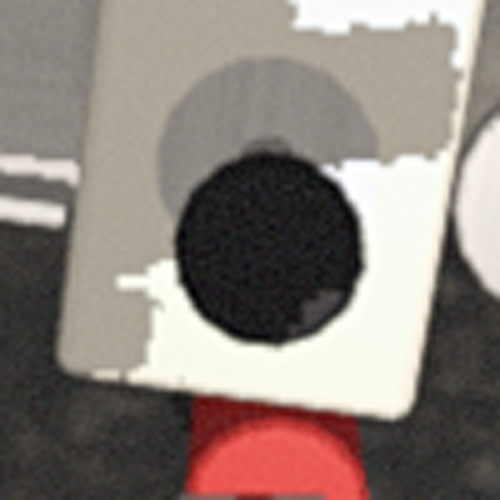

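The button is at crop (268,248), which is (619,-114) in the world. Approach to just above it.

servo_tool(deltas=[{"x": 1.5, "y": 3, "z": -15, "rx": 0, "ry": 0, "rz": 0, "gripper": -1}, {"x": 1.5, "y": 3, "z": -40, "rx": 0, "ry": 0, "rz": 0, "gripper": -1}, {"x": 1.5, "y": 3, "z": -65, "rx": 0, "ry": 0, "rz": 0, "gripper": -1}, {"x": 1.5, "y": 3, "z": -83, "rx": 0, "ry": 0, "rz": 0, "gripper": -1}, {"x": 1.5, "y": 3, "z": -92, "rx": 0, "ry": 0, "rz": 0, "gripper": -1}, {"x": 1.5, "y": 3, "z": -95, "rx": 0, "ry": 0, "rz": 0, "gripper": -1}, {"x": 1.5, "y": 3, "z": -95, "rx": 0, "ry": 0, "rz": 0, "gripper": -1}, {"x": 1.5, "y": 3, "z": -95, "rx": 0, "ry": 0, "rz": 0, "gripper": -1}], newtons=25)

```text
clock: 12.8
eef_pos: [618.7, -111.1, 220.2]
tcp_rot: [3.14, 0.0, 1.7]
contact_force: [-0.8, -0.7, 0.8]
opening: -0.001
grasp_force: 0.0
```

servo_tool(deltas=[{"x": 0, "y": 0, "z": 0, "rx": 0, "ry": 0, "rz": 0, "gripper": -1}, {"x": 0, "y": 0, "z": 0, "rx": 0, "ry": 0, "rz": 0, "gripper": -1}], newtons=25)

```text
clock: 13.0
eef_pos: [618.6, -111.5, 220.0]
tcp_rot: [3.14, 0.0, 1.7]
contact_force: [-0.5, -0.6, -0.1]
opening: -0.002
grasp_force: 0.0
```

servo_tool(deltas=[{"x": 0, "y": -2.5, "z": -2, "rx": 0, "ry": 0, "rz": 0, "gripper": -1}, {"x": 0, "y": -2.5, "z": -5, "rx": 0, "ry": 0, "rz": 0, "gripper": -1}, {"x": 0, "y": -2.5, "z": -8, "rx": 0, "ry": 0, "rz": 0, "gripper": -1}, {"x": 0, "y": -2.5, "z": -11, "rx": 0, "ry": 0, "rz": 0, "gripper": -1}, {"x": 0, "y": -2.5, "z": -14, "rx": 0, "ry": 0, "rz": 0, "gripper": -1}, {"x": 0, "y": -2.5, "z": -14, "rx": 0, "ry": 0, "rz": 0, "gripper": -1}, {"x": 0, "y": -2.5, "z": -14, "rx": 0, "ry": 0, "rz": 0, "gripper": -1}], newtons=25)

```text
clock: 13.7
eef_pos: [618.3, -114.0, 205.3]
tcp_rot: [-3.141, 0.0, 1.7]
contact_force: [-0.7, -0.9, 2.1]
opening: -0.001
grasp_force: 1.1
```

servo_tool(deltas=[{"x": 0, "y": 0, "z": -2, "rx": 0, "ry": 0, "rz": 0, "gripper": -1}, {"x": 0, "y": 0, "z": -4, "rx": 0, "ry": 0, "rz": 0, "gripper": -1}, {"x": 0, "y": 0, "z": -5, "rx": 0, "ry": 0, "rz": 0, "gripper": -1}, {"x": 0, "y": 0, "z": -5, "rx": 0, "ry": 0, "rz": 0, "gripper": -1}, {"x": 0, "y": 0, "z": -5, "rx": 0, "ry": 0, "rz": 0, "gripper": -1}], newtons=25)

```text
clock: 14.2
eef_pos: [618.3, -114.0, 200.3]
tcp_rot: [-3.142, 0.0, 1.7]
contact_force: [0.1, -1.8, 2.8]
opening: -0.004
grasp_force: 1.2
```

Still in the free travel at 10.7 mm depth, so I continue in 4–5 mm steps.

servo_tool(deltas=[{"x": 0, "y": 0, "z": -2, "rx": 0, "ry": 0, "rz": 0, "gripper": -1}, {"x": 0, "y": 0, "z": -4, "rx": 0, "ry": 0, "rz": 0, "gripper": -1}, {"x": 0, "y": 0, "z": -5, "rx": 0, "ry": 0, "rz": 0, "gripper": -1}, {"x": 0, "y": 0, "z": -5, "rx": 0, "ry": 0, "rz": 0, "gripper": -1}], newtons=25)

```text
clock: 14.6
eef_pos: [618.4, -114.0, 195.4]
tcp_rot: [3.141, 0.0, 1.7]
contact_force: [-2.2, -0.9, 6.0]
opening: -0.001
grasp_force: 3.0
```

servo_tool(deltas=[{"x": 0, "y": 0, "z": -2, "rx": 0, "ry": 0, "rz": 0, "gripper": -1}, {"x": 0, "y": 0, "z": -3, "rx": 0, "ry": 0, "rz": 0, "gripper": -1}, {"x": 0, "y": 0, "z": -3, "rx": 0, "ry": 0, "rz": 0, "gripper": -1}], newtons=25)

```text
clock: 14.9
eef_pos: [618.4, -114.0, 192.7]
tcp_rot: [3.141, 0.0, 1.7]
contact_force: [-2.3, -1.1, 7.5]
opening: -0.001
grasp_force: 3.6
```

servo_tool(deltas=[{"x": 0, "y": 0, "z": -1, "rx": 0, "ry": 0, "rz": 0, "gripper": -1}, {"x": 0, "y": 0, "z": -2, "rx": 0, "ry": 0, "rz": 0, "gripper": -1}, {"x": 0, "y": 0, "z": -2, "rx": 0, "ry": 0, "rz": 0, "gripper": -1}], newtons=25)

```text
clock: 15.2
eef_pos: [618.4, -114.0, 190.8]
tcp_rot: [3.141, 0.0, 1.7]
contact_force: [-3.1, -2.0, 7.4]
opening: 0.001
grasp_force: 4.0
```

servo_tool(deltas=[{"x": 0, "y": 0, "z": -0.5, "rx": 0, "ry": 0, "rz": 0, "gripper": -1}, {"x": 0, "y": 0, "z": -1, "rx": 0, "ry": 0, "rz": 0, "gripper": -1}, {"x": 0, "y": 0, "z": -1, "rx": 0, "ry": 0, "rz": 0, "gripper": -1}], newtons=25)

```text
clock: 15.5
eef_pos: [618.5, -114.0, 189.9]
tcp_rot: [3.141, 0.0, 1.7]
contact_force: [-1.9, -1.5, 8.2]
opening: 0.002
grasp_force: 4.2
```

servo_tool(deltas=[{"x": 0, "y": 0, "z": -0.5, "rx": 0, "ry": 0, "rz": 0, "gripper": -1}, {"x": 0, "y": 0, "z": -1, "rx": 0, "ry": 0, "rz": 0, "gripper": -1}, {"x": 0, "y": 0, "z": -1, "rx": 0, "ry": 0, "rz": 0, "gripper": -1}], newtons=25)

```text
clock: 15.8
eef_pos: [618.5, -114.0, 188.9]
tcp_rot: [3.141, 0.0, 1.7]
contact_force: [-2.4, -0.8, 9.1]
opening: 0.001
grasp_force: 4.4
```

servo_tool(deltas=[{"x": 0, "y": 0, "z": -0.5, "rx": 0, "ry": 0, "rz": 0, "gripper": -1}, {"x": 0, "y": 0, "z": -0.7, "rx": 0, "ry": 0, "rz": 0, "gripper": -1}, {"x": 0, "y": 0, "z": -0.7, "rx": 0, "ry": 0, "rz": 0, "gripper": -1}], newtons=25)

```text
clock: 16.1
eef_pos: [618.5, -114.0, 188.3]
tcp_rot: [3.141, 0.0, 1.7]
contact_force: [-2.7, -1.3, 8.5]
opening: 0.0
grasp_force: 4.5
```

servo_tool(deltas=[{"x": 0, "y": 0, "z": -0.4, "rx": 0, "ry": 0, "rz": 0, "gripper": -1}, {"x": 0, "y": 0, "z": -0.8, "rx": 0, "ry": 0, "rz": 0, "gripper": -1}, {"x": 0, "y": 0, "z": -0.8, "rx": 0, "ry": 0, "rz": 0, "gripper": -1}], newtons=25)

```text
clock: 16.4
eef_pos: [618.5, -114.0, 187.5]
tcp_rot: [3.141, 0.0, 1.7]
contact_force: [-3.2, -0.9, 9.2]
opening: 0.003
grasp_force: 4.7
```

servo_tool(deltas=[{"x": 0, "y": 0, "z": -0.3, "rx": 0, "ry": 0, "rz": 0, "gripper": -1}, {"x": 0, "y": 0, "z": -0.6, "rx": 0, "ry": 0, "rz": 0, "gripper": -1}, {"x": 0, "y": 0, "z": -0.6, "rx": 0, "ry": 0, "rz": 0, "gripper": -1}], newtons=25)

```text
clock: 16.7
eef_pos: [618.5, -114.0, 187.1]
tcp_rot: [3.141, 0.0, 1.7]
contact_force: [-3.7, -1.6, 10.6]
opening: 0.0
grasp_force: 5.4
```

servo_tool(deltas=[{"x": 0, "y": 0, "z": -0.2, "rx": 0, "ry": 0, "rz": 0, "gripper": -1}, {"x": 0, "y": 0, "z": -0.4, "rx": 0, "ry": 0, "rz": 0, "gripper": -1}, {"x": 0, "y": 0, "z": -0.4, "rx": 0, "ry": 0, "rz": 0, "gripper": -1}], newtons=25)

```text
clock: 17.0
eef_pos: [618.5, -114.0, 186.9]
tcp_rot: [3.141, 0.0, 1.7]
contact_force: [-4.8, -1.4, 12.4]
opening: -0.001
grasp_force: 6.0
```

servo_tool(deltas=[{"x": 0, "y": 0, "z": -0.2, "rx": 0, "ry": 0, "rz": 0, "gripper": -1}, {"x": 0, "y": 0, "z": -0.5, "rx": 0, "ry": 0, "rz": 0, "gripper": -1}, {"x": 0, "y": 0, "z": -0.5, "rx": 0, "ry": 0, "rz": 0, "gripper": -1}], newtons=25)

```text
clock: 17.3
eef_pos: [618.6, -114.0, 186.6]
tcp_rot: [3.141, 0.0, 1.7]
contact_force: [-4.1, -1.0, 13.8]
opening: -0.003
grasp_force: 6.9
```

servo_tool(deltas=[{"x": 0, "y": 0, "z": -0.3, "rx": 0, "ry": 0, "rz": 0, "gripper": -1}, {"x": 0, "y": 0, "z": -0.6, "rx": 0, "ry": 0, "rz": 0, "gripper": -1}, {"x": 0, "y": 0, "z": -0.6, "rx": 0, "ry": 0, "rz": 0, "gripper": -1}], newtons=25)

```text
clock: 17.6
eef_pos: [618.6, -114.0, 186.3]
tcp_rot: [3.14, 0.0, 1.7]
contact_force: [-4.8, -1.0, 15.8]
opening: -0.002
grasp_force: 7.8
```

servo_tool(deltas=[{"x": 0, "y": 0, "z": 0, "rx": 0, "ry": 0, "rz": 0, "gripper": -1}, {"x": 0, "y": 0, "z": 0, "rx": 0, "ry": 0, "rz": 0, "gripper": -1}, {"x": 0, "y": 0, "z": 0, "rx": 0, "ry": 0, "rz": 0, "gripper": -1}], newtons=25)

```text
clock: 17.9
eef_pos: [618.6, -114.0, 186.3]
tcp_rot: [3.14, 0.0, 1.7]
contact_force: [-5.9, -0.4, 16.3]
opening: 0.002
grasp_force: 7.8
```

servo_tool(deltas=[{"x": 0, "y": 0, "z": 0, "rx": 0, "ry": 0, "rz": 0, "gripper": -1}, {"x": 0, "y": 0, "z": 0, "rx": 0, "ry": 0, "rz": 0, "gripper": -1}, {"x": 0, "y": 0, "z": 0, "rx": 0, "ry": 0, "rz": 0, "gripper": -1}, {"x": 0, "y": 0, "z": 0, "rx": 0, "ry": 0, "rz": 0, "gripper": -1}, {"x": 0, "y": 0, "z": 0, "rx": 0, "ry": 0, "rz": 0, "gripper": -1}, {"x": 0, "y": 0, "z": 0, "rx": 0, "ry": 0, "rz": 0, "gripper": -1}, {"x": 0, "y": 0, "z": 0, "rx": 0, "ry": 0, "rz": 0, "gripper": -1}, {"x": 0, "y": 0, "z": 0, "rx": 0, "ry": 0, "rz": 0, "gripper": -1}], newtons=25)

```text
clock: 18.7
eef_pos: [618.7, -114.0, 186.3]
tcp_rot: [3.14, 0.0, 1.7]
contact_force: [-4.8, -0.3, 16.0]
opening: 0.0
grasp_force: 7.8
```

```bash
python3 - <<'E'
from h import *
a=cv2.imread('pics/scene0.png'); b=r.grab_frame('scene'); cv2.imwrite('pics/scene_press.png',b)
print([(np.round(d['box']).tolist(),round(d['conf'],2)) for d in r.recognise('sweet_center','scene')])
s=r.camera_params('scene')
d=np.abs(a.astype(int)-b).sum(2)[235:275,290:345]; print((d>60).sum(), np.argwhere(d>60)[:20].tolist())
x=[r.sense()['contact_force'][2]]; print(x,r.sense()['clock'])
cv2.imwrite('pics/dish.png',cv2.resize(b[180:285,280:385],None,fx=5,fy=5,interpolation=cv2.INTER_CUBIC))
E
```

```text
[]
688 [[0, 1], [0, 2], [0, 3], [0, 4], [0, 5], [0, 6], [0, 7], [0, 8], [0, 9], [0, 10], [0, 11], [0, 13], [0, 14], [0, 15], [0, 16], [0, 17], [0, 18], [0, 19], [0, 20], [0, 35]]
[np.float64(15.523599314457087)] 18.8
```

View pics/dish.png

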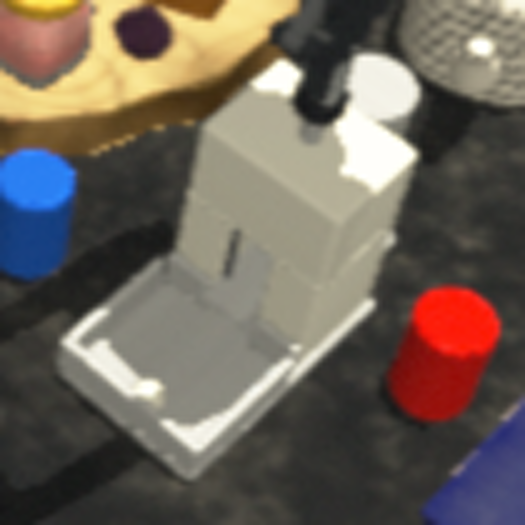

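The picture shows the shutter open and a small whitish ball at crop (148,390), which is pixel (310,258), near the dish's front wall. I've held it over 1 s at about 16 N, so now it rises slowly.

servo_tool(deltas=[{"x": 0, "y": 0, "z": 2, "rx": 0, "ry": 0, "rz": 0, "gripper": -1}, {"x": 0, "y": 0, "z": 6, "rx": 0, "ry": 0, "rz": 0, "gripper": -1}, {"x": 0, "y": 0, "z": 12, "rx": 0, "ry": 0, "rz": 0, "gripper": -1}, {"x": 0, "y": 0, "z": 18, "rx": 0, "ry": 0, "rz": 0, "gripper": -1}, {"x": 0, "y": 0, "z": 24, "rx": 0, "ry": 0, "rz": 0, "gripper": -1}, {"x": 0, "y": 0, "z": 32, "rx": 0, "ry": 0, "rz": 0, "gripper": -1}, {"x": 0, "y": 0, "z": 60, "rx": 0, "ry": 0, "rz": 0, "gripper": -1}, {"x": 0, "y": 0, "z": 95, "rx": 0, "ry": 0, "rz": 0, "gripper": -1}, {"x": 0, "y": 0, "z": 120, "rx": 0, "ry": 0, "rz": 0, "gripper": -1}, {"x": 0, "y": 0, "z": 130, "rx": 0, "ry": 0, "rz": 0, "gripper": -1}], newtons=25)

```text
clock: 19.8
eef_pos: [619.3, -113.8, 317.6]
tcp_rot: [3.138, 0.001, 1.7]
contact_force: [-0.2, -0.7, -0.2]
opening: 0.002
grasp_force: 0.0
```

```bash
python3 - <<'E'
from h import *
print(atz(r.camera_params('scene'),309.6,258,20))
p=r.camera_params('wrist'); w=r.grab_frame('wrist')
l=r.recognise('sweet_center','wrist'); print([(np.round(d['box']).tolist(),round(d['conf'],2),np.round(atz(p,d['box'][0]+d['box'][2]/2,d['box'][1]+d['box'][3]/2,20))) for d in l])
b=r.grab_frame('scene'); print([(np.round(d['box']).tolist(),round(d['conf'],2)) for d in r.recognise('sweet_center','scene')])
print([(n,[np.round(d['box']).tolist() for d in r.recognise(n,'scene')]) for n in ['plunger','cap_center','doughnut','muffin','cup']])
q=proj(p,[618,-114,211]); print('btn pred',q)
cv2.imwrite('pics/fin.png',np.hstack([cv2.resize(w[60:240,140:340],(400,360)),cv2.resize(b[180:285,280:385],(360,360),interpolation=cv2.INTER_CUBIC)]))
E
```

```text
[ 509.67876034 -114.46658895   20.        ]
[([157.0, 126.0, 19.0, 17.0], 0.52, array([ 506., -116.,   20.]))]
[]
[('plunger', [[339.0, 185.0, 10.0, 26.0]]), ('cap_center', [[280.0, 209.0, 18.0, 26.0], [200.0, 200.0, 21.0, 24.0], [361.0, 238.0, 18.0, 24.0]]), ('doughnut', [[317.0, 314.0, 36.0, 32.0]]), ('muffin', [[229.0, 227.0, 18.0, 18.0]]), ('cup', [])]
btn pred [252.04703381 183.92000051]
```

View pics/fin.png

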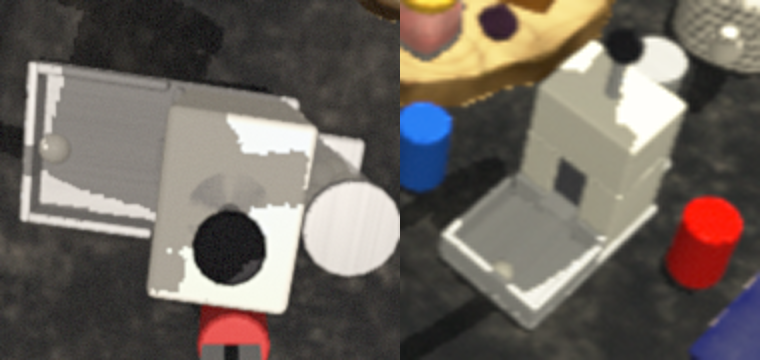

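The sweet lies in the dish: wrist crop (53,149), which is (506,-116) in the world. The button is fully up at crop (230,247), where predicted, and the cap stands on the coaster. Handing in.

```bash
python3 -c "
from rig import r
print(r.sign_off())"
```

```text
the job is handed in; nothing more can be done
None
```

The job is handed in: the cap stands upright on the large coaster, the plunger was held home at about 16 N for over 1 s and rose fully, the sweet lies in the dish, and the arm never went near the doughnut, muffin or cup (about 20 s used; no verdict shown).

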